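Nip the clasp in the bench locking clamp

ROBOT

A 7-joint arm with a two-finger parallel gripper is mounted at the origin on the work surface. World frame = base frame: x ahead of the robot, y to its left, z up, the work surface at z = 0. Lengths are in mm, angles in rad, forces in N, time in s.
With the tool pointing down it reaches from about 400 to 875 mm from the base axis. Payload 6.5 kg.
Tool frame: the origin (TCP) lies midway between the tips of the shut fingers; the grasp point (between the pads) lies 19 mm behind it (robot.hold_point_z is the distance from the TCP to the grasp point, in mm); z points along the fingers, y is the line along which they close (so a half turn about z gives the same grasp; the last joint's range is limited). The gripper opens to 85 mm and grips with 20 to 120 N. Pads are 22 mm wide; open, the fingers measure 114 mm over their backs; the gripper's body (76 mm by 85 mm) begins 54 mm behind the grasp point. The pads swing forward as they close: fully open they stand 13 mm farther back than shut.
Start: joints at [1.122, 0.536, -0.004, 1.538, 0.003, 1.067, -0.071], TCP at [242.783, -602.948, 231.29] pointing down, gripper open.
Joint ranges: [-2.7, 2.7], [-0.37, 2.16], [-1.27, 1.26], [0.24, 2.4], [-1.31, 4.45], [0.19, 1.91], [-2.76, 2.76]. Speed limits (rad/s): [2.39, 2.39, 3.14, 3.14, 3.14, 3.14, 3.14].

INTERFACE

Orientations are given as a unit quaternion [w, x, y, z].
In Python, from rig import robot, read_camera, ticket gives the robot as it stands.
- The arm moves only by the tool step_arm, never from a script. Its argument "increments" is one flat list of numbers, 5 for each row, row after row: the shift along the tool's x, y, z scaled (see below), then the turn about the tool's z scaled (see below), then the opening, from -1 (shut) to 1 (fully open). In form: [tx, ty, tz, yaw, fingers, tx, ty, tz, yaw, fingers, ...]. A call has 1 to 12 rows; each row is the pose to reach, as a shift and turn from the pose commanded when the call began, along the tool's axes at that moment, turning the shorter way round; what a row does not reach only later rows make up. The controller multiplies each number of a shift by 100 cm and each number of a turn by pi rad. A row lasts 1/12 s, in which the tool goes at most 41.7 mm and 7.16 degrees, less where a joint would pass 70% of its speed; a pose out of reach is approached as far as the arm can. A call with a number of a shift or a turn outside -1 to 1 is refused whole. A call with a gripper value outside its range is refused whole. The fingers move at their own pace and stop on an object; the grip force is fixed at half the most. Time passes only in rows, so rows that repeat a pose let the fingers close. It gives the time, the measured TCP pose, the force, the opening and the grip force at its end, in the units of the state.
- robot.observe(): the state, without advancing time (a new reading comes with each control period).
- read_camera(name): name is "scene" or "top"; returns a dict with "img" (384x512x3 uint8, red, green, blue), "K" (3x3 intrinsics, pixels), "T" (4x4, takes a point from camera to world coordinates). Camera axes: x right, y up, looking along -z (the intrinsics and any distortion apply to the point x, -y, -z); pixel columns grow to the right and rows downward; lengths in mm; the calibration is good to about 2 mm. A picture is of the moment at which its call begins. There is no depth.
- ticket.job_done(): hands the job in; it is judged then, once.
The state is a dict: "time_s": time; "joint_positions": joint angles; "joint_velocities": joint speeds; "tau": joint torques, N m; "eef_pos": TCP position; "eef_rot": TCP orientation; "wrist_force": force on the tool from outside, world axes, zero at the start; "ft_torque": the same for the moment, N m; "gripper_width": finger opening in mm; "grasp_force": force on a finger pad.
Only numpy, scipy, OpenCV 4.12 (cv2) and the standard library are available. Lean on these libraries where they do the work, as an engineer would, in place of code of your own. Each camera call takes 0.05 s, during which the arm holds its last target. There are 200 camera calls.

TASK

Of the two locking clamps bolted to the bench, one has a freshly cemented brass clasp lying under its raised jaw. Press that clamp's raised handle down until it locks over centre, take your hand off and let the clamp squeeze the clasp on its own for at least a second. Then press its release lever down so that the jaw springs open, let go, and leave the clasp lying in place on the anvil.

Things in the scene. Friction and masses are not known exactly. Their poses are not given: they have to be found in the camera images.
- clamp: Steel locking clamp on a grey 235 x 64 mm base plate, the one with the clasp; an identical empty clamp is not listed. Origin: bench top, under the jaw pivot. x runs along the clamp to the jaw, y sideways, z up; handle and release lever point along -x, centred on y = 0. Anvil block at x 42 to 88 mm, 58 mm wide, top 50 mm high, jaw above it.
- handle (a joint): That clamp's handle, rad: 0 = sprung up, jaw open; dead centre 0.60; 0.75 = down on its stop, locked by itself. Let go before centre it springs up. Bar 26 mm wide, rubber end; pivot at clamp x -45 mm, 48 mm high; end at x -107 mm, 129 mm high when up, at x -145 mm when down. Press straight down at x about -92 mm (+-10): top there 115 mm high when up, 65 mm when down; up to 13 N until the stop.
- release (a joint): That clamp's release lever, rad: 0 = up (sprung), 0.60 = fully down. Dark paddle 34 mm wide beyond the handle's end, clamp x -180 to -225 mm; pivot at x -125 mm, 41 mm high. Press straight down at x about -203 mm (+-10): top there 72 mm high at rest, 24 mm fully down; up to 8 N until its stop. With the handle locked, pressing it fully down lifts the handle over centre and it springs up.
- clasp: Loose brass bag clasp, two stacked plates, 36 x 48 mm, 10 mm high, about 60 g, lying flat on that clamp's anvil under the raised jaw (clamp x about 65 mm). Origin: centre of its underside. A second such clasp lies on the bench top and is not part of the job.
Mind the look-alikes: they are no part of the job. Leave any blue or white look-alike of the clasp alone.

How it is judged:
By the outcome, as a careful person would: the job done as asked, in the order asked, and still so for the second after the job is handed in, with the robot touching nothing.
It also fails if it takes over 35 s, if anything falls off the work surface, if the arm or the gripper's body presses on something with over 40 N, if the wrist force passes 120 N, or if a joint passes its speed limit or range.

## Working session

There is one attempt and no reset: what is moved stays moved. The work goes in short steps, Python scripts to look and compute and a tool call to move; the robot and the scene stay as the last step left them, time stands still between calls to the robot, and variables do not carry over. Pictures are saved under pics/ and viewed, at most 10 in all, crops included, and the job is handed in when it is done.

Besides the shell and the picture viewer there is one more tool, called after "Call:" as name(argument=value, ...) on one line, values as JSON. step_arm: Moves the arm, as the interface text tells. Shifts and turns lie within -1 to 1; 1 stands for 100 cm of shift or pi rad of turn. Its arguments: {"type":"object","properties":{"increments":{"type":"array"}},"required":["increments"]}

```bash
ls; mkdir -p pics; python3 - <<'E'
from rig import robot, read_camera
import cv2,json,numpy as np,pickle
d={}
for n in("scene","top"):
    c=read_camera(n);d[n]=c;cv2.imwrite(f"pics/{n}0.png",cv2.resize(c["img"][:,:,::-1],(768,576),interpolation=cv2.INTER_CUBIC));print(n,c["K"],c["T"].round(3),[k for k in c])
pickle.dump(d,open("c0.pkl","wb"))
print(robot.observe())
E
```

```text
pics
scene [[414.05770127   0.         265.31348558]
 [  0.         414.05770127 191.83353035]
 [  0.           0.           1.        ]] [[ 6.190000e-01 -6.470000e-01  4.440000e-01  1.128731e+03]
 [ 7.850000e-01  5.220000e-01 -3.330000e-01 -3.988080e+02]
 [-1.700000e-02  5.550000e-01  8.320000e-01  9.236090e+02]
 [ 0.000000e+00  0.000000e+00  0.000000e+00  1.000000e+00]] ['img', 'K', 'T']
top [[492.8192096    0.         251.13725234]
 [  0.         492.8192096  194.03932964]
 [  0.           0.           1.        ]] [[-1.200000e-02  9.980000e-01 -5.800000e-02  6.060030e+02]
 [-1.000000e+00 -1.100000e-02  1.300000e-02 -1.398500e+01]
 [ 1.200000e-02  5.900000e-02  9.980000e-01  1.092198e+03]
 [ 0.000000e+00  0.000000e+00  0.000000e+00  1.000000e+00]] ['img', 'K', 'T']
{'time_s': 0.1, 'joint_positions': array([ 1.12179628,  0.53710177, -0.00444987,  1.53874687,  0.00262316,
        1.06729733, -0.071221  ]), 'joint_velocities': array([-0.00029162, -0.0021164 , -0.0007013 , -0.00297996,  0.00123447,
        0.0006007 ,  0.00053592]), 'tau': array([ 3.35192133e-03, -5.84556556e+01,  1.05208654e+00, -2.59777290e+01,
        1.25530892e-02,  4.48601073e-03, -4.58389354e-05]), 'eef_pos': array([ 242.5679903 , -602.44430086,  230.50393484]), 'eef_rot': array([-7.44775115e-04,  9.81731770e-01,  1.90268579e-01, -2.10034094e-04]), 'wrist_force': array([-0.26701691, -0.96074649,  0.89877455]), 'ft_torque': array([-0.05204643, -0.00230365,  0.05462003]), 'grasp_force': 0.0, 'gripper_width': 85.2929352830989}
```

View pics/scene0.png

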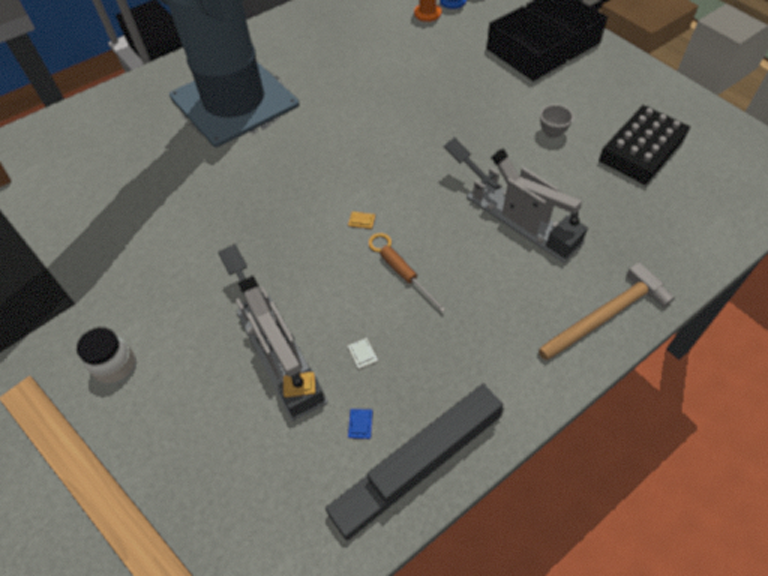

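View pics/top0.png

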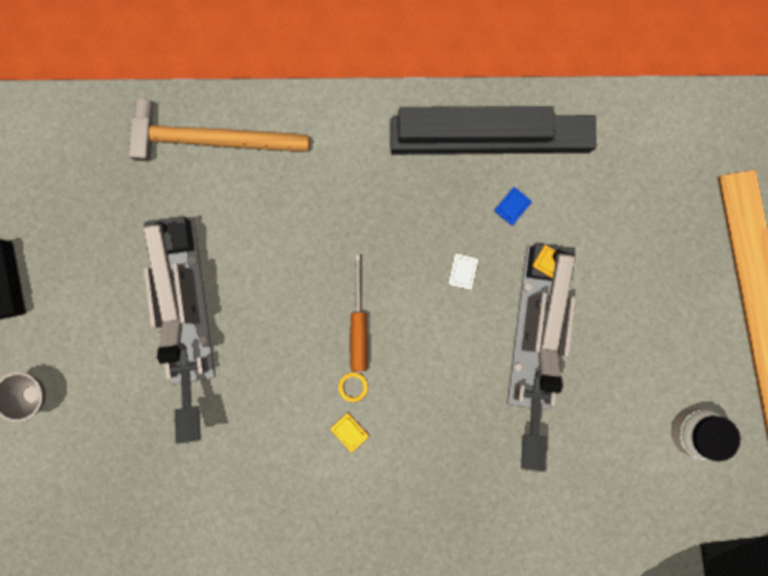

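The top view shows two clamps. The left one, with its anvil at (175,235), is empty. The right one has its anvil at (550,260) and an orange-brass clasp at (546,262). The scene view agrees: clasp at (299,384) on the near clamp, while the far clamp's anvil at (568,232) is empty. The brass look-alike lies on the bench at top (349,432), and the blue and white ones are at (513,206) and (463,271). I'll confirm in one enlarged crop.

```bash
python3 - <<'E'
import cv2,pickle,numpy as np
d=pickle.load(open("c0.pkl","rb"))
a=d["top"]["img"][150:320,325:400,::-1]; b=d["scene"]["img"][155:280,140:225,::-1]
# top crop 75x170 x3.5 ; scene crop 85x125 x4.7
A=cv2.resize(a,None,fx=3.5,fy=3.5,interpolation=cv2.INTER_CUBIC);B=cv2.resize(b,None,fx=4.7,fy=4.7,interpolation=cv2.INTER_CUBIC)
h=600;o=np.zeros((h,A.shape[1]+B.shape[1]+10,3),np.uint8);o[:A.shape[0],:A.shape[1]]=A[:h];o[:B.shape[0],A.shape[1]+10:]=B[:h];print(A.shape,B.shape)
cv2.imwrite("pics/crop.png",o)
E
```

```text
(595, 262, 3) (588, 400, 3)
```

View pics/crop.png

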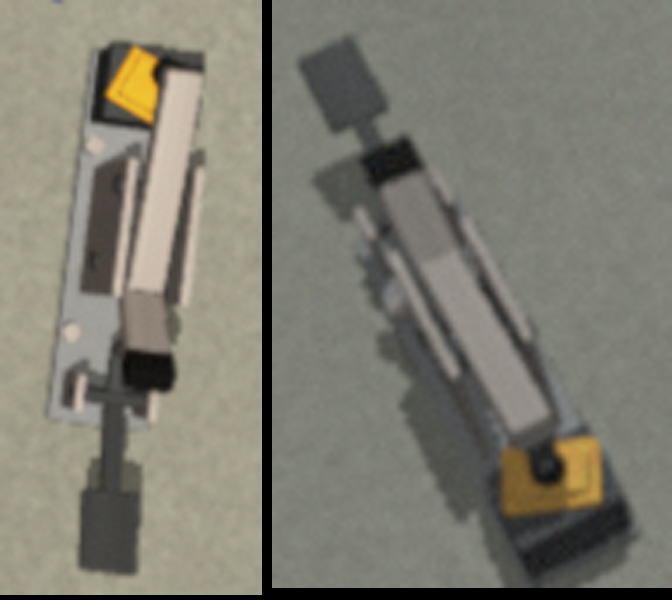

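The crop confirms it: the orange-brass clasp lies on this clamp's anvil, at (135,85) in the left half and (550,475) in the right half. The paddle is at (109,530) and (342,84), and the black handle end at (148,370) and (393,160).

```bash
cat > h.py <<'E'
import numpy as np,pickle
d=pickle.load(open("c0.pkl","rb"))
def ray(n,u,v):
    c=d[n];K=c["K"];T=c["T"];p=np.array([(u-K[0,2])/K[0,0],-(v-K[1,2])/K[1,1],-1.]);p=T[:3,:3]@p
    return T[:3,3],p/np.linalg.norm(p)
def top(x,y): return ray("top",325+(x+.5)/3.5-.5,150+(y+.5)/3.5-.5)
def sc(x,y): return ray("scene",140+(x-272+.5)/4.7-.5,155+(y+.5)/4.7-.5)
def tri(a,b):
    A=np.zeros((3,3));B=np.zeros(3)
    for o,r in(a,b):
        M=np.eye(3)-np.outer(r,r);A+=M;B+=M@o
    p=np.linalg.solve(A,B);return p,[round(float(np.linalg.norm((np.eye(3)-np.outer(r,r))@(p-o))),1) for o,r in(a,b)]
def atz(r,z): return r[0]+r[1]*(z-r[0][2])/r[1][2]
def proj(n,P):
    c=d[n];q=c["T"][:3,:3].T@(P-c["T"][:3,3]);q=q*[1,-1,-1];u=c["K"]@q;return u[:2]/u[2]
E
python3 - <<'E'
from h import *
pad=tri(top(109,530),sc(342,84));print("paddle",pad)
print("pad corners",[tri(top(*a),sc(*b)) for a,b in [((80,487),(388,105)),((140,491),(333,133)),((137,574),(298,60)),((79,570),(348,38))]])
print("rubber",tri(top(150,355),sc(399,170)),tri(top(148,372),sc(390,155)))
l0=atz(top(48,418),8);l1=atz(top(93,47),8);print("plate edge",l0,l1,np.linalg.norm(l1-l0))
ax=(l1-l0)[:2];ax/=np.linalg.norm(ax);print("axis",ax,np.degrees(np.arctan2(ax[1],ax[0])))
n=np.array([-ax[1],ax[0]])
# origin from paddle, and from plate edge
O1=pad[0][:2]+203*ax; print("O from paddle",O1,"lateral of plate left edge",(l0[:2]-O1)@n,(l1[:2]-O1)@n,"along",(l0[:2]-O1)@ax,(l1[:2]-O1)@ax)
# anvil top corners z=50
for q in [(107,42),(203,52),(95,120)]:
    p=atz(top(*q),50)[:2]-O1;print("anvil",q,p@ax,p@n)
print("clasp",tri(top(135,85),sc(550,475)))
E
```

```text
paddle (array([ 442.1011272 , -240.87019647,   64.65268336]), [0.1, 0.1])
pad corners [(array([ 466.1213768 , -226.39832235,   58.09300246]), [0.8, 0.8]), (array([ 464.16486004, -260.70684962,   59.96218925]), [0.3, 0.3]), (array([ 418.33695272, -253.89808736,   73.08868119]), [1.1, 1.1]), (array([ 419.29227003, -222.39064144,   67.96140697]), [0.5, 0.5])]
rubber (array([ 547.81990711, -255.02967928,  115.48954586]), [0.4, 0.4]) (array([ 538.13198165, -253.74718587,  116.60296195]), [0.1, 0.1])
plate edge [ 502.82421495 -216.90843104    8.        ] [ 735.78299273 -250.7369248     8.        ] 235.40212219176854
axis [ 0.98962055 -0.14370514] -8.26230361614866
O from paddle [ 642.99409897 -270.04233889] lateral of plate left edge 32.43927503142729 32.4392750314273 along -146.35061320764396 89.0515089841246
anvil (107, 42) 86.93796631608959 32.68515581533164
anvil (203, 52) 88.66713856779184 -26.18583505734337
anvil (95, 120) 38.645723028157285 34.24027532496608
clasp (array([ 704.91206437, -272.84574995,   44.03639288]), [5.5, 5.5])
```

Call:
step_arm(increments=[0.02,-0.01,0,0.02,-1,0.055,-0.027,0,0.05,-1,0.094,-0.046,0,0.08,-1,0.133,-0.065,0,0.11,-1,0.172,-0.084,0,0.14,-1,0.211,-0.103,0,0.168,-1,0.25,-0.122,0,0.168,-1,0.289,-0.141,0,0.168,-1,0.328,-0.16,0,0.168,-1,0.367,-0.179,0,0.168,-1,0.4,-0.195,0,0.168,-1,0.419,-0.204,0,0.168,-1])

```text
time_s: 1.1
eef_pos: [557.6, -252.8, 231.0]
eef_rot: [-0.001, 0.998, -0.071, 0.0]
wrist_force: [0.1, 0.1, -0.5]
gripper_width: -0.3
grasp_force: 0.0
```

```bash
cat > st.py <<'E'
from rig import robot
import numpy as np
s=robot.observe();q=s["eef_rot"];O=np.array([642.5,-270]);a=np.radians(-8.26);ax=np.array([np.cos(a),np.sin(a)]);n=np.array([-ax[1],ax[0]])
p=s["eef_pos"][:2]-O
print("t",s["time_s"],"pos",s["eef_pos"].round(1),"clamp xy",(p@ax).round(1),(p@n).round(1),"yawdeg",np.degrees(2*np.arctan2(q[2],q[1])).round(2),"q",q.round(3),"F",s["wrist_force"].round(1),"w",round(s["gripper_width"],1))
E
python3 st.py
```

```text
t 1.1 pos [ 557.6 -252.8  231. ] clamp xy -86.5 4.8 yawdeg -8.1 q [-0.001  0.998 -0.071  0.   ] F [ 0.1  0.1 -0.5] w -0.3
```

Call:
step_arm(increments=[0,0,0.01,0,-1,0,0,0.03,0,-1,0,0,0.055,0,-1,0,0,0.08,0,-1,0,0,0.09,0,-1,0,0,0.095,0,-1,0,0,0.095,0,-1,0,0,0.095,0,-1])

```text
time_s: 1.77
eef_pos: [555.8, -257.6, 137.2]
eef_rot: [0.0, 0.997, -0.073, 0.001]
wrist_force: [-0.4, -0.2, 0.1]
gripper_width: -0.0
grasp_force: 0.0
```

```bash
python3 st.py; python3 - <<'E'
from rig import read_camera
import cv2,numpy as np
t=read_camera("top")["img"][130:330,300:420,::-1];s=read_camera("scene")["img"][110:290,100:260,::-1]
A=cv2.resize(t,(360,600),interpolation=cv2.INTER_CUBIC);B=cv2.resize(s,(430,484),interpolation=cv2.INTER_CUBIC)
o=np.zeros((600,800,3),np.uint8);o[:,:360]=A;o[:484,370:]=B;cv2.imwrite("pics/a1.png",o)
E
```

```text
t 1.7667 pos [ 555.8 -257.6  137.2] clamp xy -87.6 -0.2 yawdeg -8.32 q [ 0.     0.997 -0.073  0.001] F [-0.4 -0.2  0.1] w -0.0
```

View pics/a1.png

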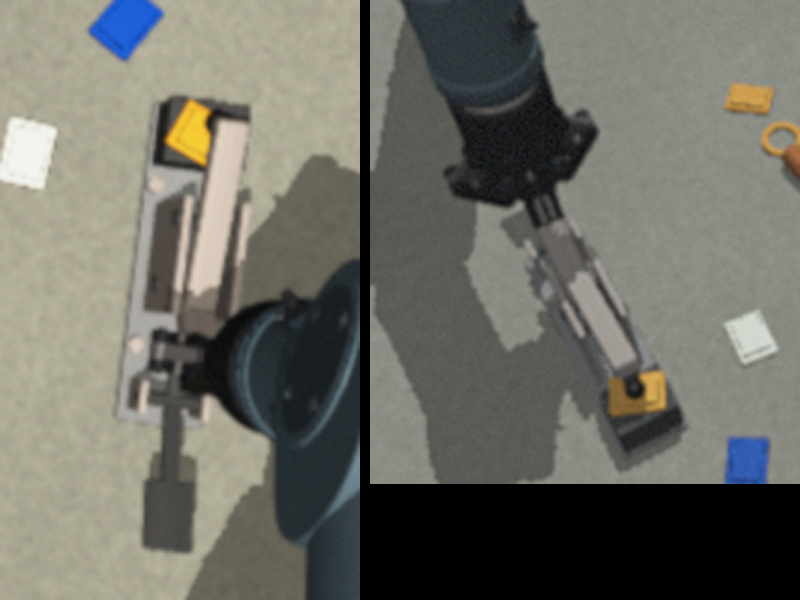

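The right panel shows the shut fingertips at (545,210), directly over the handle bar. The clasp is undisturbed at (637,393). Next I press down.

Call:
step_arm(increments=[0,0,0.005,0,-1,0,0,0.01,0,-1,0,0,0.015,0,-1,0,0,0.02,0,-1,0,0,0.025,0,-1,0,0,0.03,0,-1,0,0,0.035,0,-1,0,0,0.04,0,-1,0,0,0.045,0,-1,0,0,0.05,0,-1,0,0,0.055,0,-1,0,0,0.06,0,-1])

```text
time_s: 2.87
eef_pos: [554.9, -257.7, 77.0]
eef_rot: [0.0, 0.997, -0.073, -0.0]
wrist_force: [-5.8, 1.0, 14.3]
gripper_width: 0.2
grasp_force: 6.2
```

Call:
step_arm(increments=[0,0,0.003,0,-1,0,0,0.006,0,-1,0,0,0.009,0,-1,0,0,0.009,0,-1])

```text
time_s: 3.2
eef_pos: [554.1, -257.2, 66.3]
eef_rot: [-0.0, 0.997, -0.073, -0.001]
wrist_force: [0.4, 0.2, 0.8]
gripper_width: 0.2
grasp_force: 0.0
```

```bash
python3 st.py
```

```text
t 3.2 pos [ 554.1 -257.2   66.3] clamp xy -89.3 -0.0 yawdeg -8.33 q [-0.     0.997 -0.073 -0.001] F [0.4 0.2 0.8] w 0.2
```

Call:
step_arm(increments=[0,0,0.002,0,-1,0,0,0.004,0,-1,0,0,0.004,0,-1])

```text
time_s: 3.45
eef_pos: [555.3, -257.2, 64.9]
eef_rot: [-0.0, 0.997, -0.072, -0.0]
wrist_force: [-5.9, 1.8, 16.7]
gripper_width: -0.0
grasp_force: 8.5
```

It is on its stop (17 N at z 65). I lift off and move over the paddle.

Call:
step_arm(increments=[0,0,-0.01,0,-1,0,0,-0.03,0,-1,0,0,-0.055,0,-1,0,0,-0.075,0,-1,-0.015,0,-0.08,0,-1,-0.04,0,-0.08,0,-1,-0.07,0,-0.08,0,-1,-0.095,0,-0.08,0,-1,-0.11,0,-0.08,0,-1,-0.115,0,-0.08,0,-1,-0.115,0,-0.08,0,-1,-0.115,0,-0.08,0,-1])

```text
time_s: 4.45
eef_pos: [442.9, -240.8, 143.7]
eef_rot: [0.0, 0.997, -0.072, 0.001]
wrist_force: [1.6, -0.0, 0.4]
gripper_width: 0.4
grasp_force: 0.0
```

```bash
python3 st.py; python3 - <<'E'
from rig import read_camera
import cv2,numpy as np
t=read_camera("top")["img"][130:330,300:420,::-1];s=read_camera("scene")["img"][110:290,100:260,::-1]
A=cv2.resize(t,(360,600),interpolation=cv2.INTER_CUBIC);B=cv2.resize(s,(430,484),interpolation=cv2.INTER_CUBIC)
o=np.zeros((600,800,3),np.uint8);o[:,:360]=A;o[:484,370:]=B;cv2.imwrite("pics/a2.png",o)
E
```

```text
t 4.45 pos [ 442.9 -240.8  143.7] clamp xy -201.8 0.3 yawdeg -8.28 q [ 0.     0.997 -0.072  0.001] F [ 1.6 -0.   0.4] w 0.4
```

View pics/a2.png

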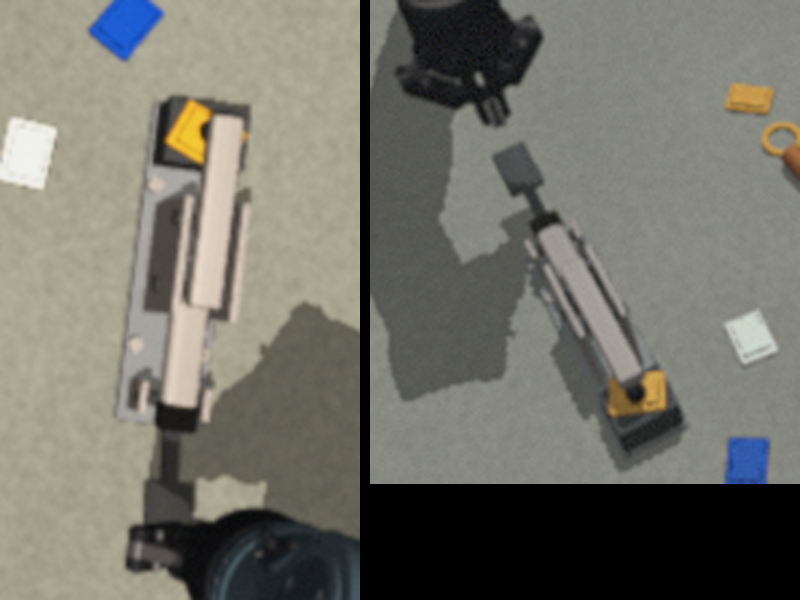

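The handle is locked down, with its rubber end at (178,415), and the jaw is on the clasp. The fingers hover beyond the paddle's centre in the picture because of their height; measured, they are at clamp x -202. I wait while lowering slowly, staying clear of the paddle.

Call:
step_arm(increments=[0,0,0,0,-1,0,0,0,0,-1,0,0,0,0,-1,0,0,0,0,-1,0,0,0,0,-1,0,0,0,0,-1,0,0,0.01,0,-1,0,0,0.02,0,-1,0,0,0.03,0,-1,0,0,0.04,0,-1,0,0,0.045,0,-1,0,0,0.05,0,-1])

```text
time_s: 5.55
eef_pos: [440.9, -240.4, 92.1]
eef_rot: [-0.0, 0.997, -0.072, -0.001]
wrist_force: [-0.4, -0.7, -0.2]
gripper_width: 0.2
grasp_force: 0.0
```

Call:
step_arm(increments=[0,0,0.005,0,-1,0,0,0.01,0,-1,0,0,0.015,0,-1,0,0,0.02,0,-1,0,0,0.025,0,-1,0,0,0.03,0,-1,0,0,0.035,0,-1,0,0,0.04,0,-1,0,0,0.045,0,-1,0,0,0.05,0,-1,0,0,0.055,0,-1,0,0,0.058,0,-1])

```text
time_s: 6.55
eef_pos: [441.4, -240.6, 34.6]
eef_rot: [-0.0, 0.997, -0.072, -0.0]
wrist_force: [-0.2, -0.6, 2.9]
gripper_width: 0.2
grasp_force: 1.0
```

```bash
python3 st.py
```

```text
t 6.55 pos [ 441.4 -240.6   34.6] clamp xy -203.2 0.2 yawdeg -8.3 q [-0.     0.997 -0.072 -0.   ] F [-0.2 -0.6  2.9] w 0.2
```

Call:
step_arm(increments=[0,0,0.003,0,-1,0,0,0.006,0,-1,0,0,0.009,0,-1,0,0,0.011,0,-1,0,0,0.011,0,-1])

```text
time_s: 6.97
eef_pos: [442.8, -240.9, 25.0]
eef_rot: [0.0, 0.997, -0.072, 0.001]
wrist_force: [-1.0, 0.6, 13.5]
gripper_width: -0.0
grasp_force: 7.1
```

It is on the stop (13.5 N at z 25). I lift off.

Call:
step_arm(increments=[0,0,-0.01,0,-1,0,0,-0.03,0,-1,0,0,-0.06,0,-1,0,0,-0.095,0,-1,0,0,-0.13,0,-1,-0.02,0,-0.16,0,-1,-0.04,0,-0.18,0,-1,-0.05,0,-0.19,0,-1,-0.05,0,-0.19,0,-1,-0.05,0,-0.19,0,-1,-0.05,0,-0.19,0,-1,-0.05,0,-0.19,0,-1])

```text
time_s: 7.97
eef_pos: [392.2, -233.0, 213.3]
eef_rot: [-0.0, 0.997, -0.072, -0.001]
wrist_force: [0.1, 0.7, -0.1]
gripper_width: 0.1
grasp_force: 0.0
```

```bash
python3 st.py; python3 - <<'E'
from rig import read_camera
import cv2,numpy as np
t=read_camera("top")["img"][130:330,300:420,::-1];s=read_camera("scene")["img"][110:290,100:260,::-1]
A=cv2.resize(t,(360,600),interpolation=cv2.INTER_CUBIC);B=cv2.resize(s,(430,484),interpolation=cv2.INTER_CUBIC)
o=np.zeros((600,800,3),np.uint8);o[:,:360]=A;o[:484,370:]=B;cv2.imwrite("pics/a3.png",o)
E
```

```text
t 7.9667 pos [ 392.2 -233.   213.3] clamp xy -253.0 0.6 yawdeg -8.26 q [-0.     0.997 -0.072 -0.001] F [ 0.1  0.7 -0.1] w 0.1
```

View pics/a3.png

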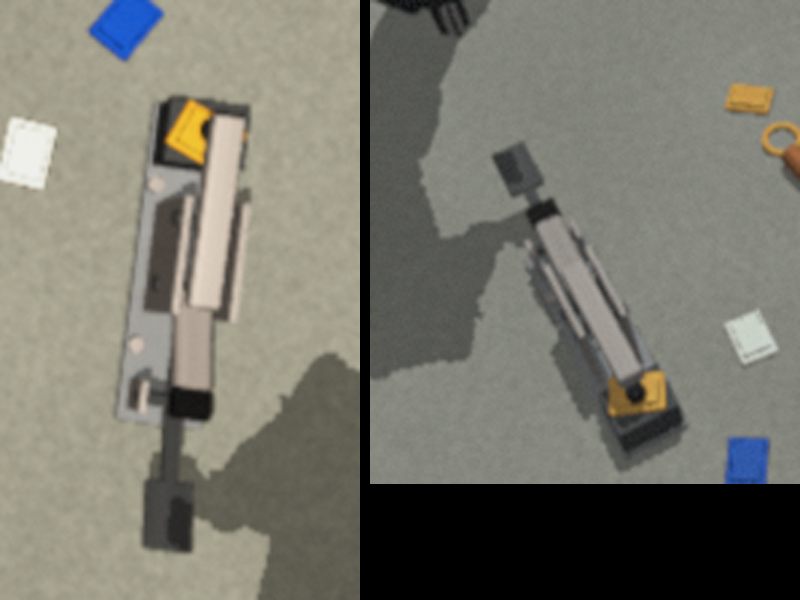

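The handle's rubber end is now at (190,403). It was at (178,415) when locked and about (202,377) when sprung up, so it looks only part-way up. I wait, then check whether it is still moving.

```bash
cat > hd.py <<'E'
from rig import robot,read_camera
import cv2,numpy as np,pickle
c=read_camera("top");s=read_camera("scene");pickle.dump({"top":c,"scene":s},open("c1.pkl","wb"))
import h;h.d={"top":c,"scene":s}
O=np.array([642.5,-270]);a=np.radians(-8.26);ax=np.array([np.cos(a),np.sin(a)]);n=np.array([-ax[1],ax[0]])
def W(x,y,z): return np.r_[O+x*ax+y*n,z]
# bar: pivot(-45,48), end-of-top at angle; darkness template: predicted rubber centre for each handle angle
r=np.hypot(62,81);a0=np.arctan2(81,62)
g={k:cv2.cvtColor(v["img"],cv2.COLOR_RGB2GRAY).astype(np.float32) for k,v in h.d.items()}
out=[]
for th in np.arange(0,.8,.05):
    rr=r-7;p=W(-45-rr*np.cos(a0-th),0,48+rr*np.sin(a0-th))
    v=[]
    for k in g:
        u=h.proj(k,p);v.append(cv2.getRectSubPix(g[k],(7,5),tuple(map(float,u))).mean())
    out.append((round(th,2),[round(float(x)) for x in v]))
print(robot.observe()["time_s"],out)
E
python3 hd.py
```

```text
8.1667 [(np.float64(0.0), [150, 36]), (np.float64(0.05), [146, 39]), (np.float64(0.1), [115, 42]), (np.float64(0.15), [71, 45]), (np.float64(0.2), [35, 47]), (np.float64(0.25), [23, 47]), (np.float64(0.3), [22, 47]), (np.float64(0.35), [22, 46]), (np.float64(0.4), [26, 44]), (np.float64(0.45), [38, 41]), (np.float64(0.5), [54, 38]), (np.float64(0.55), [66, 36]), (np.float64(0.6), [74, 35]), (np.float64(0.65), [79, 39]), (np.float64(0.7), [81, 47]), (np.float64(0.75), [79, 61])]
```

Call:
step_arm(increments=[0,0,0,0,-1,0,0,0,0,-1,0,0,0,0,-1,0,0,0,0,-1,0,0,0,0,-1,0,0,0,0,-1,0,0,0,0,-1,0,0,0,0,-1,0,0,0,0,-1,0,0,0,0,-1,0,0,0,0,-1,0,0,0,0,-1])

```text
time_s: 9.17
eef_pos: [392.0, -233.4, 214.3]
eef_rot: [0.0, 0.997, -0.072, -0.0]
wrist_force: [-0.4, 0.2, -0.4]
gripper_width: 0.0
grasp_force: 0.0
```

```bash
python3 hd.py
```

```text
9.2667 [(np.float64(0.0), [20, 41]), (np.float64(0.05), [21, 47]), (np.float64(0.1), [25, 52]), (np.float64(0.15), [41, 55]), (np.float64(0.2), [64, 57]), (np.float64(0.25), [81, 58]), (np.float64(0.3), [87, 58]), (np.float64(0.35), [88, 56]), (np.float64(0.4), [91, 53]), (np.float64(0.45), [96, 49]), (np.float64(0.5), [104, 44]), (np.float64(0.55), [107, 39]), (np.float64(0.6), [108, 34]), (np.float64(0.65), [104, 32]), (np.float64(0.7), [99, 31]), (np.float64(0.75), [93, 33])]
```

The handle was springing up slowly (about 0.3 rad, now 0). One last look at the final state.

```bash
python3 - <<'E'
import pickle,cv2,numpy as np
d=pickle.load(open("c1.pkl","rb"))
t=d["top"]["img"][130:330,300:420,::-1];s=d["scene"]["img"][110:290,100:260,::-1]
A=cv2.resize(t,(360,600),interpolation=cv2.INTER_CUBIC);B=cv2.resize(s,(430,484),interpolation=cv2.INTER_CUBIC)
o=np.zeros((600,800,3),np.uint8);o[:,:360]=A;o[:484,370:]=B;cv2.imwrite("pics/a4.png",o)
E
```

```text
(no output)
```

View pics/a4.png

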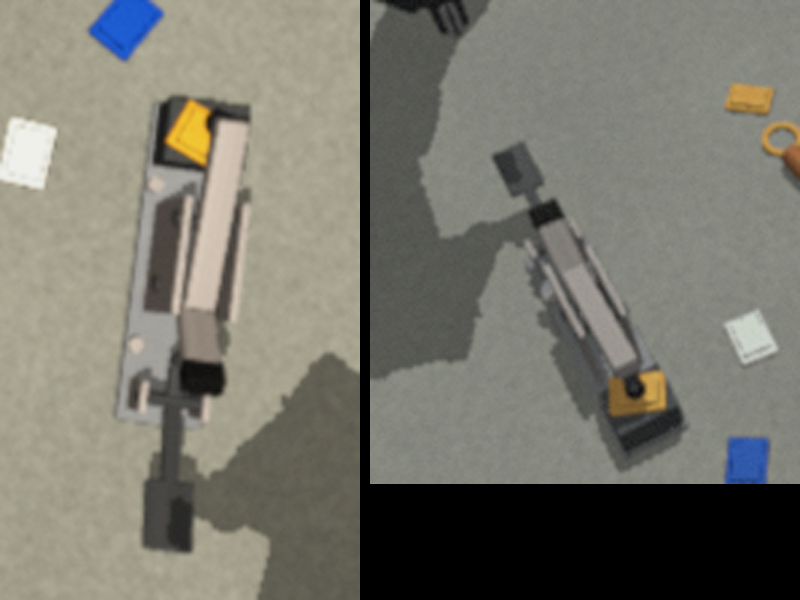

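The handle is fully up, with its rubber end at (202,378). The jaw is raised, the paddle is up, and the clasp is in place at (190,133) and (637,393). The robot is clear, so I hand in.

```bash
python3 -c "
from rig import ticket;print(ticket.job_done())"
```

```text
the job is handed in; nothing more can be done
None
```

I pressed the clamp's handle down until it locked, left it squeezing the clasp on its own for about 2 s, then released it; the jaw sprang open, the clasp still lies on the anvil, and the job is handed in at about 9.3 s with no verdict returned.

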